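# Cover the four aggregate samples with their own lids

### The job

The weighed stone samples are to stand dust-free overnight: put each of the four washed lids on its own pot, the one of the same colour and size, so that its lip drops inside the rim and the lid lies flat all round. Set the lids down rather than drop them, leave the pots standing where they are, and do not disturb the glass jar or the concrete core.

Things in the scene. Friction and masses are not known exactly. Their poses are not given: they have to be found in the camera images.
- pot_white: Open round white enamel pot, the smallest of four: 76 mm outside diameter, 54 mm high, wall 3 mm, flat rim; two small ear handles just below the rim stick out 14 mm, along its y. A few coarse stones lie in it, well below the rim. Stands loose on the bench (about 0.4 kg). Origin: centre of its underside, z up.
- pot_red: Open round red enamel pot, the second smallest of four: 92 mm outside diameter, 58 mm high, wall 3 mm, flat rim; two small ear handles just below the rim stick out 14 mm, along its y. A few coarse stones lie in it, well below the rim. Stands loose on the bench (about 0.5 kg). Origin: centre of its underside, z up.
- pot_green: Open round green enamel pot, the second largest of four: 108 mm outside diameter, 62 mm high, wall 3 mm, flat rim; two small ear handles just below the rim stick out 14 mm, along its y. A few coarse stones lie in it, well below the rim. Stands loose on the bench (about 0.5 kg). Origin: centre of its underside, z up.
- pot_blue: Open round blue enamel pot, the largest of four: 124 mm outside diameter, 66 mm high, wall 3 mm, flat rim; two small ear handles just below the rim stick out 14 mm, along its y. A few coarse stones lie in it, well below the rim. Stands loose on the bench (about 0.6 kg). Origin: centre of its underside, z up.
- lid_white_knob (a point): Centre of the round black knob (25 mm wide, 26 high, upright) of the white lid (84 g, brim 92 mm wide, z up). It is 37 mm above the lip's underside, 28 above the brim's, 20.5 above the lid's domed top. The lip, 9 mm deep, 54 mm wide tapering down to 46, goes inside the white pot; the brim lies on its rim, this point then 82 mm above the pot's underside. Starts lip down on a 4 mm mat.
- lid_red_knob (a point): Centre of the round black knob (25 mm wide, 26 high, upright) of the red lid (108 g, brim 108 mm wide, z up). It is 37 mm above the lip's underside, 28 above the brim's, 20.5 above the lid's domed top. The lip, 9 mm deep, 70 mm wide tapering down to 62, goes inside the red pot; the brim lies on its rim, this point then 86 mm above the pot's underside. Starts lip down on a 4 mm mat.
- lid_green_knob (a point): Centre of the round black knob (25 mm wide, 26 high, upright) of the green lid (132 g, brim 124 mm wide, z up). It is 37 mm above the lip's underside, 28 above the brim's, 20.5 above the lid's domed top. The lip, 9 mm deep, 86 mm wide tapering down to 78, goes inside the green pot; the brim lies on its rim, this point then 90 mm above the pot's underside. Starts lip down on a 4 mm mat.
- lid_blue_knob (a point): Centre of the round black knob (25 mm wide, 26 high, upright) of the blue lid (156 g, brim 140 mm wide, z up). It is 37 mm above the lip's underside, 28 above the brim's, 20.5 above the lid's domed top. The lip, 9 mm deep, 102 mm wide tapering down to 94, goes inside the blue pot; the brim lies on its rim, this point then 94 mm above the pot's underside. Starts lip down on a 4 mm mat.
- jar: Bystander: small closed amber glass jar with a white cap, 52 mm diameter, 61 mm high, standing between the lids and the pots. Origin: centre of its underside.
- core: Bystander: grey concrete core, a cylinder 50 mm in diameter and 80 mm high, standing beyond the pots. Origin: centre of its underside.

How it is judged:
By the outcome, as a careful person would: the job done as asked, in the order asked, and still so for the second after the job is handed in, with the robot touching nothing.
It also fails if it takes over 128 s, if anything falls off the work surface, if the arm or the gripper's body presses on something with over 40 N, if the wrist force passes 120 N, or if a joint passes its speed limit or range.

### The arm

A 6-joint arm with a two-finger parallel gripper is mounted at the origin on the work surface. World frame = base frame: x ahead of the robot, y to its left, z up, the work surface at z = 0. Lengths are in m, angles in rad, forces in N, time in s.
With the tool pointing down it reaches from about 0.375 to 0.9 m from the base axis. Payload 3.1 kg.
Tool frame: the origin (TCP) lies midway between the tips of the shut fingers; the grasp point (between the pads) lies 19 mm behind it; x points along the fingers, z is the direction in which the jaws open and shut, and the axes are right-handed (so a half turn about x gives the same grasp; the last joint's range is limited). The gripper opens to 85 mm and grips with 20 to 120 N. Pads are 22 mm wide; open, the fingers measure 114 mm over their backs; the gripper's body (76 mm by 85 mm) begins 54 mm behind the grasp point. The pads swing forward as they close: fully open they stand 13 mm farther back than shut.
Start: joints at [-1.355, 0.527, 1.433, -0, 1.181, -0.178], TCP at [0.24, -0.577, 0.195] pointing down, gripper open.
Joint ranges: [-3.08, 3.08], [-0.75, 2.2], [0.22, 2.44], [-1.43, 4.57], [0, 2.65], [-2.85, 2.85]. Speed limits (rad/s): [2.79, 2.79, 3.14, 3.14, 3.14, 3.14].

### API

Orientations are given as a unit quaternion [x, y, z, w].
In Python, from station import telemetry, optics, manip gives the robot as it stands.
- The arm moves only by the tool step_arm, never from a script. Its argument "commands" is a list of rows, each a list of 4 numbers: the shift along the tool's x, y, z in m, then the turn about the tool's x in rad. A call has 1 to 8 rows; each row is the pose to reach, as a shift and turn from the pose measured when the call began, along the tool's axes at that moment; what a row does not reach only later rows make up. A row lasts 1/12 s, in which the tool goes at most 41.7 mm and 7.16 degrees, less where a joint would pass 70% of its speed; a pose out of reach is approached as far as the arm can. A call with a gripper value outside its range is refused whole. "jaw" is the finger opening in m, from 0 to 0.0854, set as the call begins (left out, the last holds). The fingers move at their own pace and stop on an object; "grip_force" is the grip in N (left out, the last holds). Time passes only in rows, so rows that repeat a pose let the fingers close. It gives the time, the measured TCP pose, the force and the opening at its end, in the units of the state.
- telemetry.sense(): the state, without advancing time (a new reading comes with each control period).
- optics.snapshot(name): name is "scene" or "top" or "wrist"; returns the picture (420x560x3 uint8, red, green, blue); there is no depth.
- optics.camera_params(name): a dict with "mtx" (3x3 intrinsics, pixels), "origin" and "attitude" of the camera in the world. Camera axes: x right, y down, z forward; pixel columns grow to the right and rows downward; lengths in m; the calibration is good to about 2 mm. A picture is of the moment at which its call begins: read the wrist's pose just before it. camera_params takes no time and is no camera call; for the wrist camera it gives the pose at the moment of the call.
- manip.sign_off(): hands the job in, once; it reports no verdict.
The state is a dict: "t": time; "q": joint angles; "qd": joint speeds; "tau": joint torques, N m; "tcp_pos": TCP position; "tool_rot": TCP orientation; "force": force on the tool from outside, world axes, zero at the start; "ft_torque": the same for the moment, N m; "finger_gap": opening from 0.0 (shut) to 1.0 (fully open).
Only numpy, scipy, OpenCV 4.12 (cv2) and the standard library are available. Lean on these libraries where they do the work, as an engineer would, in place of code of your own. Each camera call takes 0.05 s, during which the arm holds its last target.

## Working session

There is one attempt and no reset: what is moved stays moved. The work goes in short steps, Python scripts to look and compute and a tool call to move; the robot and the scene stay as the last step left them, time stands still between calls to the robot, and variables do not carry over. Pictures are saved under pics/ and viewed, and the job is handed in when it is done.

Besides the shell and the picture viewer there is one more tool, called after "Call:" in YAML: its name, and indented under it one key for each argument. step_arm: Moves the arm, as the interface text tells. Its arguments: {"type":"object","properties":{"commands":{"type":"array","items":{"type":"array","items":{"type":"number"}}},"jaw":{"type":"number"},"grip_force":{"type":"number"}},"required":["commands"]}

```bash
ls; mkdir -p pics; python3 - <<'E'
from station import telemetry, optics
import cv2
s=telemetry.sense();print({k:(v if not hasattr(v,'tolist') else v) for k,v in s.items()})
for n in("scene","top"):
    im=optics.snapshot(n);cv2.imwrite(f"pics/{n}0.png",im[:,:,::-1])
    p=optics.camera_params(n);print(n,p)
print(optics.camera_params("wrist"))
E
```

```text
pics
{'t': 0.0, 'q': array([-1.35550689e+00,  5.28490721e-01,  1.43390462e+00,  3.55387307e-05,
        1.18141338e+00, -1.78511905e-01]), 'qd': array([-0.0012547 , -0.00026005,  0.00154839,  0.00044921, -0.00059204,
        0.00267362]), 'tau': array([-1.34222864e-03, -4.42352879e+01, -1.78026259e+01, -2.59196604e-04,
        8.33981729e-03,  1.15823485e-05]), 'tcp_pos': array([ 0.23967064, -0.57635487,  0.1943179 ]), 'tool_rot': array([ 0.39307923,  0.58870726, -0.39197502,  0.58759516]), 'force': array([ 0.21355621, -0.26283413, -0.95612514]), 'ft_torque': array([ 0.01053704, -0.02601519,  0.02530098]), 'finger_gap': 1.0020964713344365}
scene {'mtx': array([[409.66931864,   0.        , 275.00137676],
       [  0.        , 409.66931864, 205.41618038],
       [  0.        ,   0.        ,   1.        ]]), 'origin': array([ 1.07558799, -0.05222025,  0.77314772]), 'attitude': array([ 0.71090176,  0.63293283, -0.20363354, -0.22923371])}
top {'mtx': array([[500.3163458 ,   0.        , 282.46647534],
       [  0.        , 500.3163458 , 203.4074844 ],
       [  0.        ,   0.        ,   1.        ]]), 'origin': array([ 0.48284061, -0.00679102,  1.31971006]), 'attitude': array([-0.70314064,  0.71007633, -0.01932377,  0.03180323])}
{'mtx': array([[293.41378648,   0.        , 281.26652906],
       [  0.        , 293.41378648, 208.37077514],
       [  0.        ,   0.        ,   1.        ]]), 'origin': array([ 0.30314563, -0.55047416,  0.37222577]), 'attitude': array([ 0.82427828, -0.54968452, -0.0761221 ,  0.11232842])}
```

View pics/top0.png

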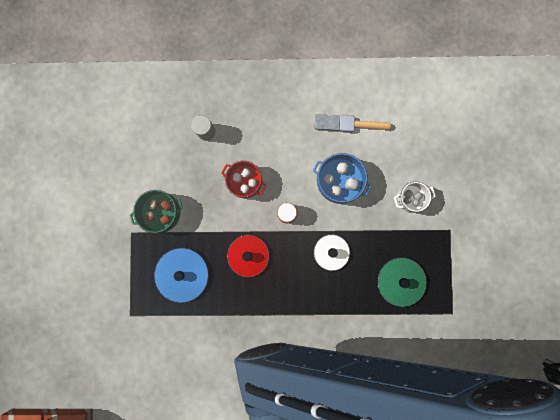

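View pics/scene0.png

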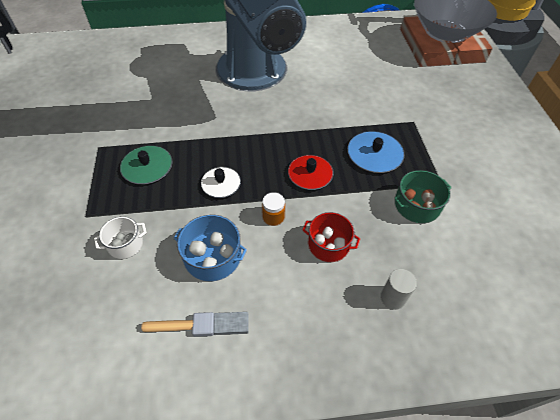

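Top view: the lids on the mat are blue (181,276), red (248,256), white (332,252) and green (402,282). The pots are green (157,211), red (243,179), blue (341,178) and white (416,197). The jar is at (287,212), the core at (202,125), and there is also a brush. I'll measure next.

```bash
cat > h.py <<'E'
import numpy as np,cv2
from scipy.spatial.transform import Rotation as R
from station import telemetry, optics
def ray(p,uv):
    d=np.c_[(np.atleast_2d(uv)-[p['mtx'][0,2],p['mtx'][1,2]])/p['mtx'][0,0],np.ones(len(np.atleast_2d(uv)))]
    return R.from_quat(p['attitude']).apply(d)
def plane(p,uv,z):
    d=ray(p,uv);o=p['origin'];return o+d*((z-o[2])/d[:,2])[:,None]
def mask(im,c):
    h=cv2.cvtColor(im,cv2.COLOR_RGB2HSV);H,S,V=[h[:,:,i].astype(int) for i in range(3)]
    m={'red':(S>130)&(V>60)&((H<6)|(H>172)),'green':(H>55)&(H<95)&(S>90)&(V>35),'blue':(H>98)&(H<118)&(S>120)&(V>80),'white':(S<35)&(V>195)}[c]
    return m.astype(np.uint8)
def circ(P):
    A=np.c_[2*P,np.ones(len(P))];s=np.linalg.lstsq(A,(P**2).sum(1),rcond=None)[0]
    return s[:2],np.sqrt(s[2]+s[0]**2+s[1]**2)
H={'white':.054,'red':.058,'green':.062,'blue':.066}
RO={'white':.038,'red':.046,'green':.054,'blue':.062}
def robust(P,r0):
    # fixed radius robust circle fit
    from scipy.optimize import least_squares
    c=np.median(P,0)
    s=least_squares(lambda x:np.hypot(*(P-x[:2]).T)-x[2],[*c,r0],loss='soft_l1',f_scale=.001)
    return s.x
E
cat > m.py <<'E'
from h import *
W={'top':{'white':(416,197),'red':(243,179),'green':(157,211),'blue':(341,178)},'scene':{'white':(122,236),'red':(331,236),'green':(421,196),'blue':(211,247)}}
L={'top':{'white':(332,252),'red':(248,256),'green':(402,282),'blue':(181,276)},'scene':{'white':(220,182),'red':(311,172),'green':(146,165),'blue':(376,152)}}
for n in('top','scene'):
    im=cv2.imread(f'pics/{n}0.png')[:,:,::-1].copy();p=optics.camera_params(n)
    for c in RO:
        m=mask(im,c)
        for kind,D,z,r in(('lid',L,.0145,RO[c]+.008),('pot',W,H[c],RO[c])):
            u=D[n][c];w=np.zeros_like(m);cv2.circle(w,u,48,1,-1)
            k,lab,st,ce=cv2.connectedComponentsWithStats(m*w)
            # component with largest area
            i=1+np.argmax(st[1:,4]);cs,_=cv2.findContours((lab==i).astype(np.uint8),cv2.RETR_EXTERNAL,cv2.CHAIN_APPROX_NONE)
            hull=max(cs,key=len)[:,0,:].astype(float)
            P=plane(p,hull,z)[:,:2]
            if kind=='pot' and n=='scene':
                pass
            x=robust(P,r)
            print(n,kind,c,x.round(4),'exp r',r,st[i,4])
            if kind=='lid':
                g=cv2.cvtColor(im,cv2.COLOR_RGB2GRAY)
                cv2.circle
E
python3 m.py; python3 - <<'E'
import cv2
a=cv2.imread('pics/top0.png')[110:320,125:460];cv2.imwrite('pics/topz.png',cv2.resize(a,None,fx=2.35,fy=2.35,interpolation=2))
E
```

```text
top lid white [ 0.4497 -0.109   0.0433] exp r 0.046 786
top pot white [ 0.5899 -0.3184  0.0357] exp r 0.038 294
top lid red [0.4422 0.1073 0.0522] exp r 0.054 1261
top pot red [0.6387 0.1146 0.045 ] exp r 0.046 628
top lid green [ 0.3722 -0.2897  0.0596] exp r 0.062 1688
top pot green [0.5647 0.3043 0.0158] exp r 0.054 68
top lid blue [0.3943 0.2819 0.0674] exp r 0.07 2116
top pot blue [ 0.6378 -0.1365  0.0587] exp r 0.062 884
scene lid white [ 0.4496 -0.1086  0.0427] exp r 0.046 582
scene pot white [ 0.5905 -0.3219  0.0359] exp r 0.038 391
scene lid red [0.4417 0.108  0.0522] exp r 0.054 1049
scene pot red [0.6532 0.1127 0.0544] exp r 0.046 1459
scene lid green [ 0.3707 -0.2904  0.0595] exp r 0.062 1327
scene pot green [0.5636 0.3382 0.054 ] exp r 0.054 1746
scene lid blue [0.3939 0.2825 0.0676] exp r 0.07 1612
scene pot blue [ 0.6392 -0.1361  0.0602] exp r 0.062 1845
```

View pics/topz.png

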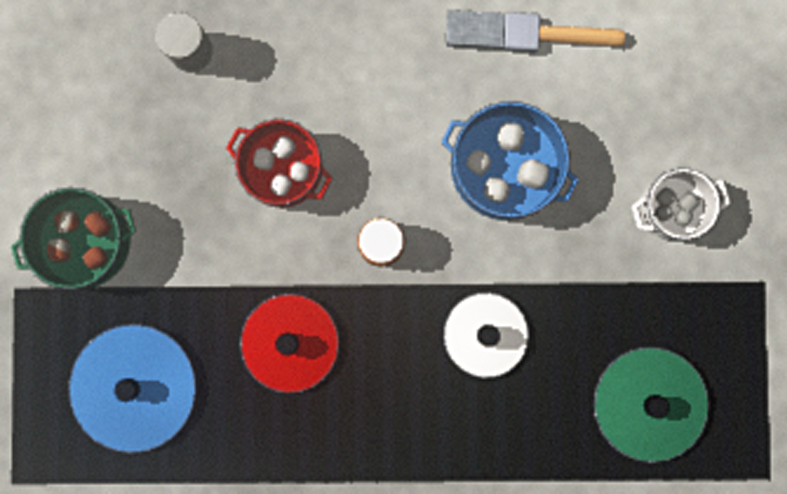

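```bash
cat > m2.py <<'E'
from h import *
from scipy.optimize import least_squares
W={'top':{'white':(416,197),'red':(243,179),'green':(157,211),'blue':(341,178)},'scene':{'white':(122,236),'red':(331,236),'green':(421,196),'blue':(211,247)}}
def m3(im,c):
    h=cv2.cvtColor(im,cv2.COLOR_RGB2HSV);A,S,V=[h[:,:,i].astype(int) for i in range(3)]
    return {'red':(S>120)&(V>40)&((A<8)|(A>170)),'green':(A>55)&(A<100)&(S>60),'blue':(A>95)&(A<120)&(S>90),'white':(S<40)&(V>195)}[c].astype(np.uint8)
def potfit(im,p,c,u,rad=42,show=True):
    m=m3(im,c);w=np.zeros_like(m);cv2.circle(w,u,rad,1,-1);m=m*w
    cs,_=cv2.findContours(m,cv2.RETR_EXTERNAL,cv2.CHAIN_APPROX_NONE)
    pts=np.concatenate([k[:,0,:] for k in cs if len(k)>25]).astype(float)
    P=plane(p,pts,H[c])[:,:2]; cam=p['origin'][:2]; r=RO[c]-.0008
    x=P.mean(0)
    for it in range(15):
        d=P-x;far=(d@((x-cam)/np.linalg.norm(x-cam)))/np.hypot(*d.T)>-.2
        near=abs(np.hypot(*d.T)-r)<(.012 if it<6 else .004)
        k=far&near
        s=least_squares(lambda y:np.hypot(*(P[k]-y).T)-r,x,loss='soft_l1',f_scale=.001);x=s.x
    e=np.hypot(*(P[k]-x).T)-r
    ang=np.degrees(np.arctan2(*(P[k]-x).T[::-1]))
    print(c,x.round(4),'n',k.sum(),'rms',e.std().round(4),'mean',e.mean().round(4),np.histogram(ang,8,(-180,180))[0])
    return x
if __name__=='__main__':
  for n in('top','scene'):
    im=cv2.imread(f'pics/{n}0.png')[:,:,::-1].copy();p=optics.camera_params(n);print(n)
    for c in RO: potfit(im,p,c,W[n][c])
  T=R.from_quat(telemetry.sense()['tool_rot']).as_matrix();print(T.round(3))
  p=optics.camera_params('top');print('jar',plane(p,[[287,212]],.061),'core',plane(p,[[201,126]],.08))
  # knob tops
  for c,u in {'white':(488,335),'red':(287,343),'green':(657,406),'blue':(126,390)}.items(): print(c,plane(p,[[u[0]/2.35+125,u[1]/2.35+110]],.045))
E
python3 m2.py
```

```text
top
white [ 0.5889 -0.3205] n 54 rms 0.0011 mean -0.0004 [14 10 14 13  3  0  0  0]
red [0.6383 0.1149] n 48 rms 0.0012 mean -0.0003 [ 0  0  4 13 14  3 13  1]
green [0.5578 0.3381] n 59 rms 0.0012 mean -0.0006 [ 0  0  0  8 16 15  6 14]
blue [ 0.637 -0.135] n 67 rms 0.001 mean 0.0001 [ 2 10 17 18 17  3  0  0]
scene
white [ 0.5916 -0.3216] n 79 rms 0.001 mean -0.0001 [22 11 10  0  0  0 11 25]
red [0.6421 0.1149] n 54 rms 0.0009 mean 0.0 [13  4  0  0  0  7 13 17]
green [0.5604 0.3399] n 66 rms 0.0012 mean -0.0 [15  5  0  0  1 13 13 19]
blue [ 0.6405 -0.1354] n 80 rms 0.0008 mean -0.0001 [21 10 10  0  0  0 17 22]
[[-0.     0.923  0.384]
 [ 0.002  0.384 -0.923]
 [-1.     0.    -0.002]]
jar [[0.55232656 0.00379839 0.061     ]] core [[0.7705164  0.21824668 0.08      ]]
white [[ 0.44920687 -0.11067495  0.045     ]]
red [[0.44249033 0.10625377 0.045     ]]
green [[ 0.37199896 -0.28999462  0.045     ]]
blue [[0.39348046 0.28056409 0.045     ]]
```

Call:
step_arm:
  commands:
    - [0.01,0.029,-0.027,0]
    - [0.02,0.058,-0.054,0]
    - [0.03,0.087,-0.081,0]
    - [0.04,0.116,-0.108,0]
    - [0.05,0.145,-0.135,0]
    - [0.06,0.175,-0.161,0]
    - [0.07,0.205,-0.189,0]
    - [0.074,0.232,-0.214,0]
  jaw: 0.06
  grip_force: 50

```text
t: 0.77
tcp_pos: [0.3714, -0.2867, 0.1197]
tool_rot: [0.394, 0.59, -0.392, 0.587]
force: [0.0, -0.3, 0.5]
finger_gap: 0.698
```

```bash
cat > d.py <<'E'
import sys
from h import *
def delta(x,y,z):
    s=telemetry.sense();T=R.from_quat(s['tool_rot']).as_matrix()
    print('t',round(s['t'],2),'tcp',s['tcp_pos'].round(4),'F',s['force'].round(1),'gap',round(s['finger_gap'],3),'yaw',np.degrees(np.arctan2(T[1,1],T[0,1])).round(1),'down',T[:,0].round(3))
    print('delta',(T.T@(np.array([x,y,z])-s['tcp_pos'])).round(4))
if __name__=='__main__':delta(*map(float,sys.argv[1:4]))
E
python3 d.py .3715 -.29 .023
python3 -c "
from h import *
cv2.imwrite('pics/w1.png',optics.snapshot('wrist')[:,:,::-1])"
```

```text
t 0.77 tcp [ 0.3714 -0.2867  0.1197] F [ 0.  -0.3  0.5] gap 0.698 yaw 22.5 down [-0.002  0.004 -1.   ]
delta [ 0.0967 -0.0012  0.0036]
```

View pics/w1.png

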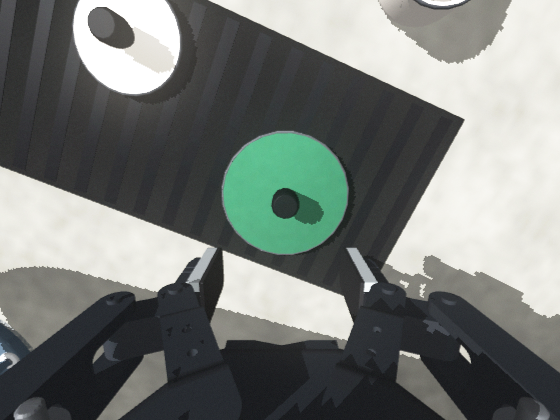

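The wrist view shows the green lid centred between the jaws: brim about (285,193), knob (286,203).

```bash
cat > wl.py <<'E'
from h import *
import sys
# wrist view: circle of colour c on plane z ; argv: colour z [u v]
c=sys.argv[1];z=float(sys.argv[2])
p=optics.camera_params('wrist');im=optics.snapshot('wrist')
cv2.imwrite(f'pics/{sys.argv[3]}.png',im[:,:,::-1])
from m2 import m3
m=m3(im,c);k,lab,st,ce=cv2.connectedComponentsWithStats(m)
i=1+np.argmax(st[1:,4])
if len(sys.argv)>5: i=lab[int(sys.argv[5]),int(sys.argv[4])]
cs,_=cv2.findContours((lab==i).astype(np.uint8),cv2.RETR_EXTERNAL,cv2.CHAIN_APPROX_NONE)
q=max(cs,key=len)[:,0,:].astype(float)
q=q[(q[:,0]>1)&(q[:,0]<558)&(q[:,1]>1)]
print(c,robust(plane(p,q,z)[:,:2],.05).round(4),'px',ce[i].round())
E
python3 wl.py green .0145 w2
```

```text
green [ 0.3743 -0.2888  0.0609] px [293. 196.]
```

Call:
step_arm:
  commands:
    - [0.025,0,0.003,0]
    - [0.05,0,0.003,0]
    - [0.07,0,0.003,0]
    - [0.085,0,0.003,0]
    - [0.095,0,0.003,0]
    - [0.097,0,0.003,0]
    - [0.097,0,0.003,0]
    - [0.097,0,0.003,0]

```text
t: 1.53
tcp_pos: [0.3721, -0.2852, 0.0229]
tool_rot: [0.392, 0.592, -0.389, 0.586]
force: [0.0, 0.2, -0.0]
finger_gap: 0.703
```

Call:
step_arm:
  commands:
    - [0,0,0,0]
    - [0,0,0,0]
    - [0,0,0,0]
    - [0,0,0,0]
    - [0,0,0,0]
    - [0,0,0,0]
  jaw: 0.01

```text
t: 2.03
tcp_pos: [0.3722, -0.2853, 0.0231]
tool_rot: [0.392, 0.592, -0.389, 0.587]
force: [0.2, -1.2, -0.3]
finger_gap: 0.116
```

```bash
python3 wl.py green .0145 w3;python3 d.py .3725 -.2895 .14
```

```text
green [ 0.3819 -0.2865  0.0552] px [289. 209.]
t 2.08 tcp [ 0.3721 -0.2852  0.023 ] F [-0.   0.1 -0.1] gap 0.116 yaw 22.9 down [-0.004  0.008 -1.   ]
delta [-0.117  -0.0014  0.003 ]
```

View pics/w3.png

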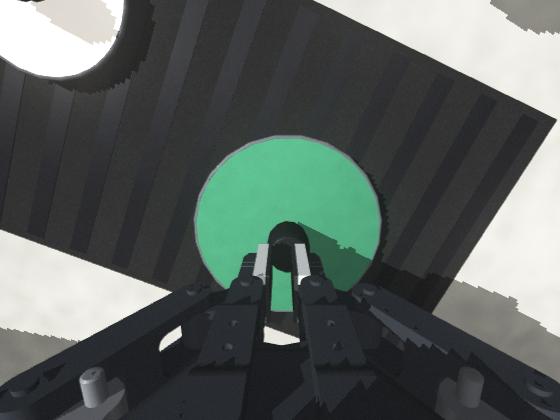

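```bash
python3 - <<'E'
from h import *
p=optics.camera_params('wrist')
def pr(X):
    v=R.from_quat(p['attitude']).inv().apply(np.array(X)-p['origin']);return (p['mtx']@v/v[2])[:2].round(0)
s=telemetry.sense();T=R.from_quat(s['tool_rot']).as_matrix()
print('cam',p['origin'], 'tcp',pr(s['tcp_pos']),'grasp',pr(s['tcp_pos']-.019*T[:,0]))
print('knobtop expected',pr([.3725,-.2895,.054]),pr([.3721,-.2852,.054]))
for z in(.054,.045): print('knob seen at z',z,plane(p,[[290,234]],z))
for n in('top','scene'): cv2.imwrite(f'pics/{n}1.png',optics.snapshot(n)[:,:,::-1])
a=cv2.imread('pics/scene1.png')[60:260,60:330];cv2.imwrite('pics/sz.png',cv2.resize(a,None,fx=2.9,fy=2.9))
E
```

```text
cam [ 0.43609789 -0.2600002   0.20072651] tcp [281. 237.] grasp [281. 248.]
knobtop expected [288. 259.] [281. 257.]
knob seen at z 0.054 [[ 0.38650096 -0.28459258  0.054     ]]
knob seen at z 0.045 [[ 0.38345876 -0.28610105  0.045     ]]
```

View pics/sz.png

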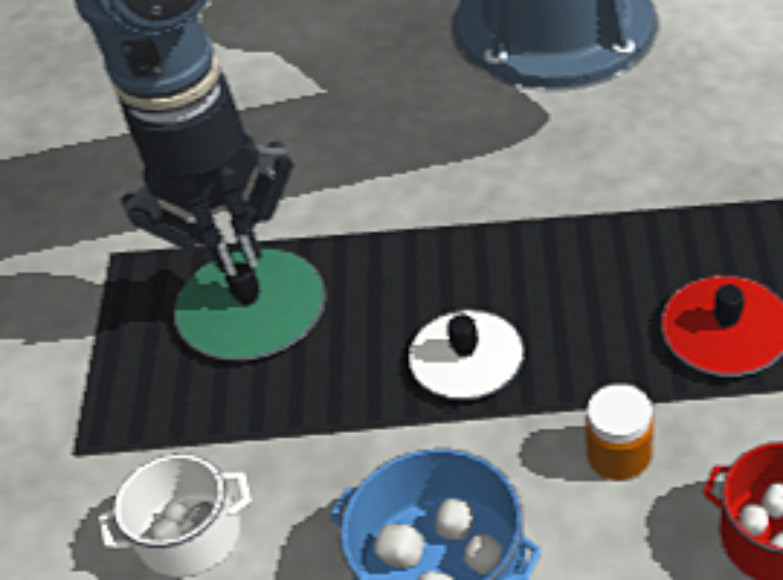

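View pics/top1.png

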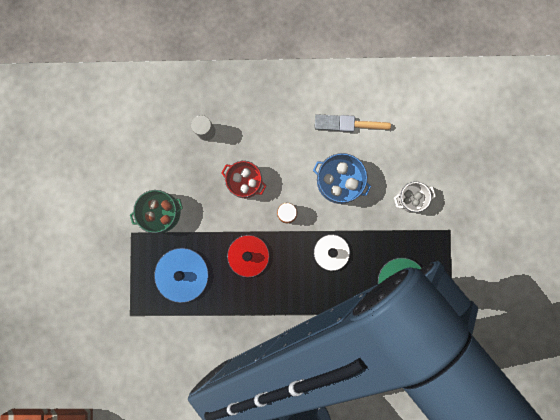

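The jaws closed to 10 mm without the knob: it slipped forward and the green lid slid about 12 mm. I'll raise the arm and check finger geometry against the wrist camera.

Call:
step_arm:
  commands:
    - [-0.01,0,0,0]
    - [-0.03,0,0,0]
    - [-0.055,0,0,0]
    - [-0.08,0,0,0]
    - [-0.1,0,0,0]
    - [-0.1,0,0,0]

```text
t: 2.68
tcp_pos: [0.3743, -0.2881, 0.1262]
tool_rot: [0.392, 0.589, -0.39, 0.589]
force: [1.2, 0.8, 0.2]
finger_gap: 0.119
```

```bash
python3 wl.py green .0145 w4;python3 d.py .3725 -.2895 .14; python3 - <<'E'
from h import *
p=optics.camera_params('wrist')
def pr(X):
    v=R.from_quat(p['attitude']).inv().apply(np.array(X)-p['origin']);return (p['mtx']@v/v[2])[:2].round(0)
s=telemetry.sense();T=R.from_quat(s['tool_rot']).as_matrix()
for y in(-.011,0,.011):
  for x in (-.038,-.019,0): print(y,x,pr(s['tcp_pos']+T@[x,y,.005]))
print(plane(p,[[285,180]],.054))
E
```

```text
green [ 0.3747 -0.2886  0.0606] px [282. 193.]
t 2.73 tcp [ 0.3735 -0.2872  0.1246] F [ 0.5 -0.2  0.7] gap 0.119 yaw 22.9 down [-0.001  0.004 -1.   ]
delta [-0.0154 -0.0018  0.0016]
-0.011 -0.038 [291. 282.]
-0.011 -0.019 [290. 266.]
-0.011 0 [289. 252.]
0 -0.038 [291. 263.]
0 -0.019 [290. 248.]
0 0 [289. 237.]
0.011 -0.038 [291. 243.]
0.011 -0.019 [290. 231.]
0.011 0 [289. 220.]
[[ 0.39723817 -0.28038683  0.054     ]]
```

View pics/w4.png

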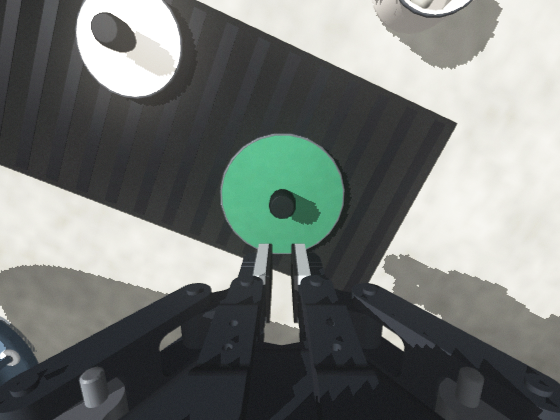

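```bash
python3 - <<'E'
from h import *
s=telemetry.sense();T=R.from_quat(s['tool_rot']).as_matrix()
im=optics.snapshot('scene');p=optics.camera_params('scene')
def pr(X):
    v=R.from_quat(p['attitude']).inv().apply(np.array(X)-p['origin']);return (p['mtx']@v/v[2])[:2].round(1)
u=pr(s['tcp_pos']);g=pr(s['tcp_pos']-.019*T[:,0]);print(u,g,[pr(s['tcp_pos']+T@[0,y,z]) for y in(-.011,.011) for z in(-.005,.005)])
x0,y0=int(u[0])-45,int(u[1])-60
a=cv2.resize(im[y0:y0+90,x0:x0+90],None,fx=6,fy=6,interpolation=cv2.INTER_NEAREST)
for q in(u,g): cv2.circle(a,(int((q[0]-x0+.5)*6),int((q[1]-y0+.5)*6)),4,(255,0,255),1)
cv2.imwrite('pics/s2.png',a[:,:,::-1])
E
```

```text
[134.3 131.4] [131.8 125.2] [array([134.9, 127.7]), array([130.6, 129.2]), array([138. , 133.7]), array([133.7, 135.3])]
```

View pics/s2.png

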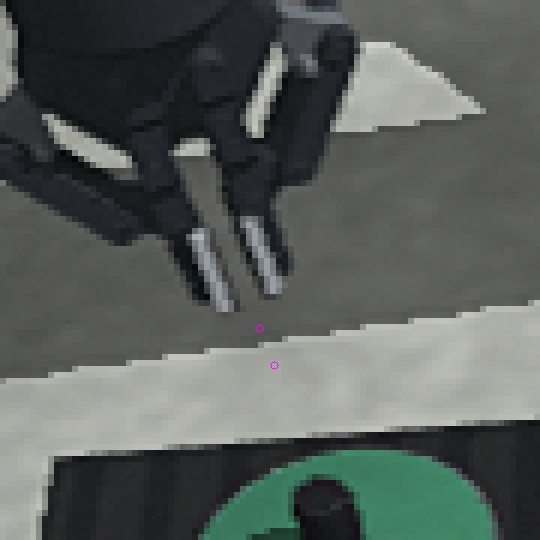

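```bash
cat > tri.py <<'E'
from h import *
def tri(obs):
    A=np.zeros((3,3));b=np.zeros(3)
    for n,uv in obs:
        p=optics.camera_params(n);d=ray(p,[uv])[0];d/=np.linalg.norm(d);M=np.eye(3)-np.outer(d,d);A+=M;b+=M@p['origin']
    X=np.linalg.solve(A,b)
    res=[]
    for n,uv in obs:
        p=optics.camera_params(n);d=ray(p,[uv])[0];d/=np.linalg.norm(d);v=X-p['origin'];res.append(np.linalg.norm(v-d*(v@d)))
    return X,res
E
python3 - <<'E'
from tri import *
s=telemetry.sense();T=R.from_quat(s['tool_rot']).as_matrix()
for o in([('scene',(126.9,122.2)),('wrist',(299,245))],[('scene',(134.7,119.6)),('wrist',(265,245))],[('scene',(126.9,122.2)),('wrist',(265,245))],[('scene',(134.7,119.6)),('wrist',(299,245))],[('scene',(130.9,120.9)),('wrist',(282,245))]):
    X,r=tri(o);print(X.round(4),np.round(r,4),'tool',(T.T@(X-s['tcp_pos'])).round(4))
E
```

```text
[ 0.3871 -0.2904  0.1651] [0.0002 0.0002] tool [-0.0418  0.0116  0.0091]
[ 0.3803 -0.2747  0.1647] [0.0001 0.0001] tool [-0.0412  0.0114 -0.008 ]
[ 0.3842 -0.2824  0.1659] [0.0086 0.0086] tool [-0.0426  0.012   0.0006]
[ 0.3883 -0.2806  0.1715] [0.0081 0.0081] tool [-0.0481  0.0165  0.0005]
[ 0.3836 -0.2825  0.1648] [0.0001 0.0001] tool [-0.0415  0.0115  0.0005]
```

Triangulating the fingertips from both views (0.2 mm residual) puts them about 41 mm behind the reported TCP. So the fingers had closed above the knob, and the lid has not moved. I'll descend to a height the cameras support, in stages.

Call:
step_arm:
  commands:
    - [0.02,-0.001,0.002,0]
    - [0.045,-0.001,0.002,0]
    - [0.07,-0.001,0.002,0]
    - [0.085,-0.001,0.002,0]
    - [0.095,-0.001,0.002,0]
    - [0.095,-0.001,0.002,0]
    - [0.095,-0.001,0.002,0]
  jaw: 0.05

```text
t: 3.37
tcp_pos: [0.3713, -0.2866, 0.0269]
tool_rot: [0.393, 0.593, -0.389, 0.586]
force: [-0.6, 0.8, 0.5]
finger_gap: 0.59
```

```bash
python3 wl.py green .0145 w5;python3 d.py .3735 -.289 -.015; python3 - <<'E'
from h import *
im=optics.snapshot('scene');a=cv2.resize(im[80:190,80:210],None,fx=6,fy=5.4,interpolation=cv2.INTER_NEAREST)
a=cv2.resize(im[90:190,90:200],None,fx=5,fy=5,interpolation=cv2.INTER_NEAREST)
cv2.imwrite('pics/s3.png',a[:,:,::-1])
E
```

```text
green [ 0.3749 -0.2885  0.0604] px [286. 215.]
t 3.42 tcp [ 0.3718 -0.2873  0.0277] F [-0.7  0.1 -0. ] gap 0.59 yaw 22.9 down [-0.004  0.008 -1.   ]
delta [0.0426 0.0009 0.0026]
```

View pics/w5.png

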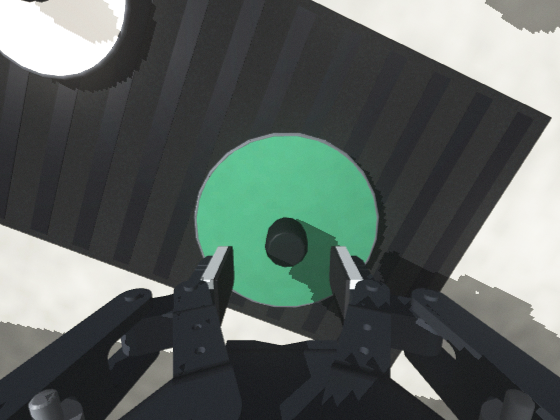

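View pics/s3.png

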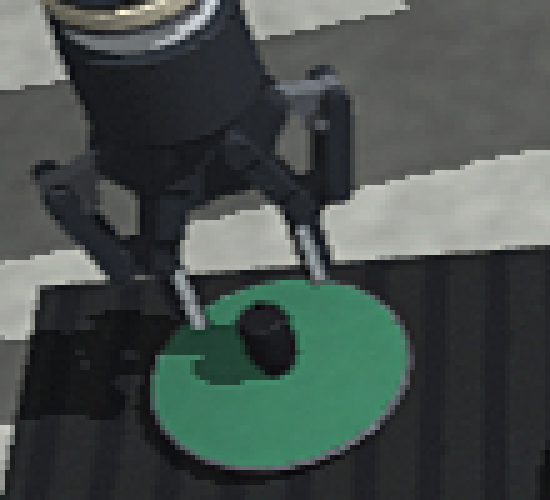

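Call:
step_arm:
  commands:
    - [0.015,0.001,0.002,0]
    - [0.028,0.0015,0.002,0]
    - [0.037,0.0015,0.002,0]
    - [0.0415,0.0015,0.002,0]
    - [0.0415,0.0015,0.002,0]
    - [0.0415,0.0015,0.002,0]

```text
t: 3.97
tcp_pos: [0.3743, -0.2887, -0.0131]
tool_rot: [0.392, 0.592, -0.389, 0.587]
force: [-0.3, -0.1, 0.0]
finger_gap: 0.586
```

Call:
step_arm:
  commands:
    - [0,0,0,0]
    - [0,0,0,0]
    - [0,0,0,0]
    - [0,0,0,0]
    - [0,0,0,0]
    - [0,0,0,0]
  jaw: 0.01

```text
t: 4.47
tcp_pos: [0.3746, -0.2891, -0.0123]
tool_rot: [0.392, 0.591, -0.39, 0.587]
force: [-0.5, 0.8, 5.7]
finger_gap: 0.277
```

Call:
step_arm:
  commands:
    - [-0.005,0,0,0]
    - [-0.02,0,0,0]
    - [-0.04,0,0,0]
    - [-0.065,0,0,0]
    - [-0.09,0,0,0]
    - [-0.11,0,0,0]
    - [-0.11,0,0,0]

```text
t: 5.05
tcp_pos: [0.3765, -0.2916, 0.1011]
tool_rot: [0.391, 0.589, -0.39, 0.59]
force: [-0.3, 0.3, -2.5]
finger_gap: 0.28
```

```bash
python3 wl.py green .11 w6;python3 d.py .559 .339 .095
```

```text
green [ 0.3973 -0.2842  0.0459] px [282. 215.]
t 5.1 tcp [ 0.3757 -0.2908  0.0995] F [-0.4  0.4 -2. ] gap 0.279 yaw 22.9 down [ 0.001  0.002 -1.   ]
delta [ 0.0059  0.4139 -0.5088]
```

View pics/w6.png

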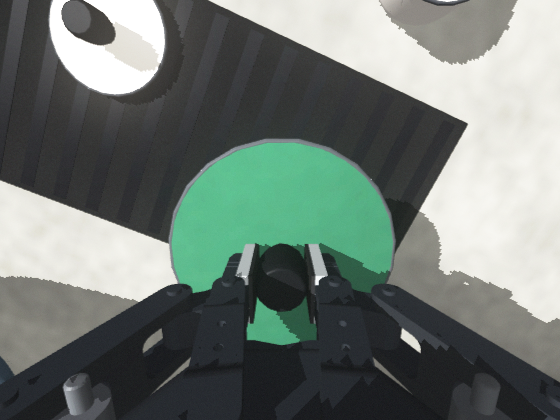

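Call:
step_arm:
  commands:
    - [0,0.01,-0.012,0]
    - [0,0.027,-0.033,0]
    - [0,0.047,-0.058,0]
    - [0,0.067,-0.083,0]
    - [0,0.087,-0.108,0]
    - [0,0.107,-0.133,0]
    - [0,0.127,-0.158,0]
    - [0,0.147,-0.183,0]

```text
t: 5.77
tcp_pos: [0.4389, -0.0631, 0.0987]
tool_rot: [0.391, 0.591, -0.39, 0.588]
force: [1.5, -0.7, -1.4]
finger_gap: 0.276
```

```bash
python3 d.py .559 .339 .1
```

```text
t 5.77 tcp [ 0.4389 -0.0631  0.0987] F [ 1.5 -0.7 -1.4] gap 0.276 yaw 22.9 down [-0.002  0.003 -1.   ]
delta [-3.000e-04  2.669e-01 -3.238e-01]
```

Call:
step_arm:
  commands:
    - [0,0.022,-0.027,0]
    - [0,0.044,-0.053,0]
    - [0,0.066,-0.08,0]
    - [0,0.088,-0.107,0]
    - [0,0.11,-0.133,0]
    - [0,0.132,-0.16,0]
    - [0,0.154,-0.187,0]
    - [0,0.176,-0.213,0]

```text
t: 6.43
tcp_pos: [0.5169, 0.2033, 0.0975]
tool_rot: [0.39, 0.592, -0.391, 0.587]
force: [1.0, -1.1, -1.5]
finger_gap: 0.28
```

```bash
python3 d.py .559 .339 .1
```

```text
t 6.43 tcp [0.5169 0.2033 0.0975] F [ 1.  -1.1 -1.5] gap 0.28 yaw 22.9 down [-0.006  0.003 -1.   ]
delta [-0.0024  0.0916 -0.1087]
```

Call:
step_arm:
  commands:
    - [-0.002,0.02,-0.024,0]
    - [-0.002,0.045,-0.053,0]
    - [-0.002,0.065,-0.077,0]
    - [-0.002,0.081,-0.096,0]
    - [-0.002,0.09,-0.107,0]
    - [-0.002,0.092,-0.109,0]
    - [-0.002,0.092,-0.109,0]
    - [-0.002,0.092,-0.109,0]

```text
t: 7.1
tcp_pos: [0.5578, 0.3382, 0.098]
tool_rot: [0.389, 0.592, -0.392, 0.586]
force: [-0.7, 0.1, -1.6]
finger_gap: 0.276
```

```bash
python3 d.py .559 .339 .053; python3 - <<'E'
from h import *
for n in('wrist','top','scene'):cv2.imwrite(f'pics/{n}7.png',optics.snapshot(n)[:,:,::-1])
E
```

```text
t 7.1 tcp [0.5578 0.3382 0.098 ] F [-0.7  0.1 -1.6] gap 0.276 yaw 22.9 down [-0.01   0.001 -1.   ]
delta [ 0.045   0.0018 -0.0001]
```

View pics/wrist7.png

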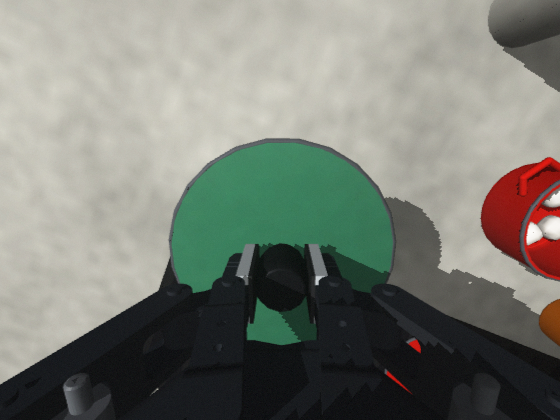

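View pics/scene7.png

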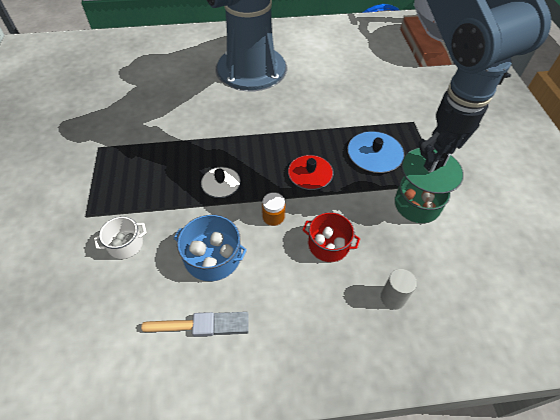

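Call:
step_arm:
  commands:
    - [0.01,0.002,0,0]
    - [0.024,0.002,0,0]
    - [0.036,0.002,0,0]
    - [0.046,0.002,0,0]
    - [0.052,0.002,0,0]
    - [0.056,0.002,0,0]
    - [0.058,0.002,0,0]
    - [0.059,0.002,0,0]

```text
t: 7.92
tcp_pos: [0.5601, 0.3388, 0.0399]
tool_rot: [0.39, 0.592, -0.392, 0.586]
force: [-0.2, 0.2, -1.2]
finger_gap: 0.277
```

```bash
python3 d.py .559 .339 .037; python3 - <<'E'
from h import *
im=optics.snapshot('scene');a=cv2.resize(im[110:250,350:500],None,fx=4,fy=4,interpolation=2);cv2.imwrite('pics/s8.png',a[:,:,::-1])
E
```

```text
t 7.92 tcp [0.5601 0.3388 0.0399] F [-0.2  0.2 -1.2] gap 0.277 yaw 22.8 down [-0.008  0.002 -1.   ]
delta [ 0.0029 -0.001  -0.0006]
```

View pics/s8.png

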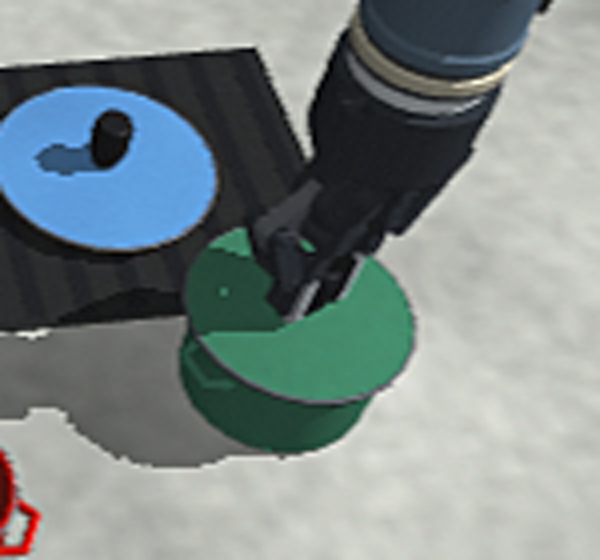

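Call:
step_arm:
  commands:
    - [0.001,0,0,0]
    - [0.002,0,0,0]
    - [0.003,0,0,0]
    - [0.0035,0,0,0]
    - [0.0035,0,0,0]

```text
t: 8.38
tcp_pos: [0.5603, 0.339, 0.0369]
tool_rot: [0.39, 0.591, -0.392, 0.587]
force: [-1.5, 0.2, -0.3]
finger_gap: 0.278
```

Call:
step_arm:
  commands:
    - [0.001,0,0,0]
    - [0.0015,0,0,0]
    - [0.0015,0,0,0]
    - [0.0015,0,0,0]

```text
t: 8.72
tcp_pos: [0.5604, 0.339, 0.0368]
tool_rot: [0.391, 0.591, -0.392, 0.587]
force: [-1.2, -1.3, 5.4]
finger_gap: 0.279
```

Call:
step_arm:
  commands:
    - [0,0,0,0]
    - [0,0,0,0]
    - [0,0,0,0]
    - [0,0,0,0]
  jaw: 0.05

```text
t: 9.05
tcp_pos: [0.5605, 0.3391, 0.0367]
tool_rot: [0.391, 0.591, -0.392, 0.587]
force: [0.5, 0.2, 0.0]
finger_gap: 0.586
```

Call:
step_arm:
  commands:
    - [-0.01,0,0,0]
    - [-0.03,0,0,0]
    - [-0.055,0,0,0]
    - [-0.07,0,0,0]
    - [-0.08,0,0,0]
    - [-0.08,0,0,0]

```text
t: 9.55
tcp_pos: [0.5628, 0.3397, 0.1198]
tool_rot: [0.392, 0.59, -0.39, 0.588]
force: [0.5, -0.2, 0.4]
finger_gap: 0.589
```

```bash
python3 wl.py green .0635 w9; python3 d.py .394 .282 .08; python3 - <<'E'
from h import *
im=optics.snapshot('scene');a=cv2.resize(im[110:250,350:500],None,fx=4,fy=4,interpolation=2);cv2.imwrite('pics/s9.png',a[:,:,::-1])
E
```

```text
green [0.5608 0.3388 0.0608] px [282. 209.]
t 9.6 tcp [0.5617 0.3392 0.1181] F [ 0.6 -0.2 -0.1] gap 0.587 yaw 22.8 down [-0.004  0.003 -1.   ]
delta [ 0.0385 -0.1767 -0.0122]
```

View pics/s9.png

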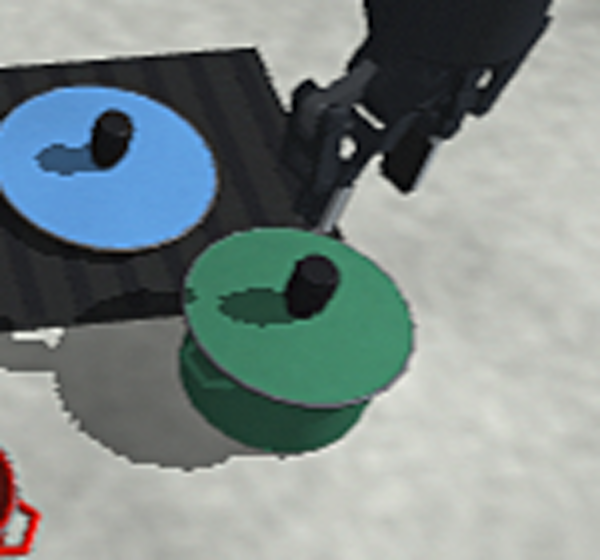

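View pics/w9.png

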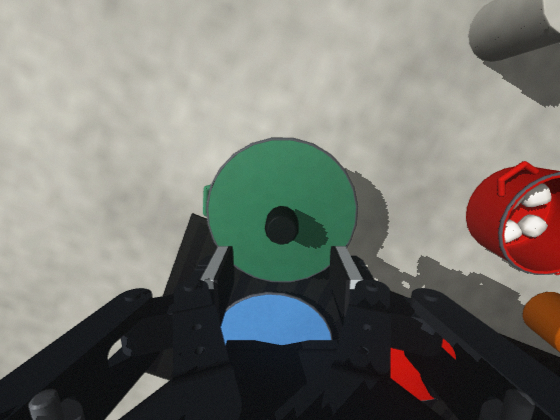

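Green lid sits flat on its pot (pot centre 0.559, 0.339; lid 0.561, 0.339). Next: blue.

Call:
step_arm:
  commands:
    - [0,-0.025,-0.002,0]
    - [0.005,-0.055,-0.004,0]
    - [0.01,-0.085,-0.006,0]
    - [0.02,-0.115,-0.008,0]
    - [0.03,-0.145,-0.01,0]
    - [0.0385,-0.167,-0.012,0]
    - [0.0385,-0.177,-0.012,0]
    - [0.0385,-0.177,-0.012,0]

```text
t: 10.32
tcp_pos: [0.3888, 0.2799, 0.078]
tool_rot: [0.388, 0.593, -0.394, 0.586]
force: [0.0, -0.3, 0.3]
finger_gap: 0.585
```

```bash
python3 wl.py blue .0145 w10; python3 d.py .394 .282 -.010
```

```text
blue [0.3961 0.2825 0.0689] px [282. 194.]
t 10.37 tcp [0.3924 0.2811 0.0788] F [0.9 0.6 0.7] gap 0.588 yaw 22.8 down [-0.007  0.002 -1.   ]
delta [0.0888 0.0023 0.0002]
```

View pics/w10.png

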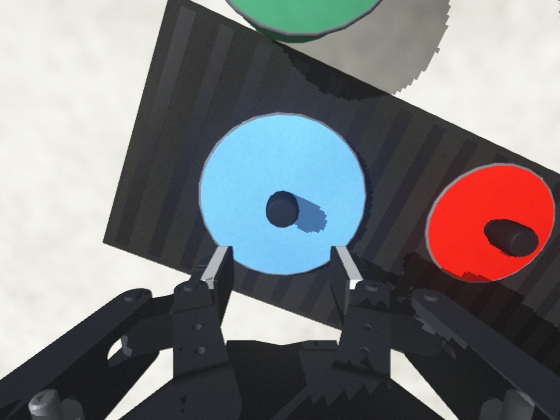

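Call:
step_arm:
  commands:
    - [0.025,0.003,0,0]
    - [0.05,0.003,0,0]
    - [0.07,0.003,0,0]
    - [0.082,0.003,0,0]
    - [0.088,0.003,0,0]
    - [0.089,0.003,0,0]
    - [0.089,0.003,0,0]

```text
t: 10.95
tcp_pos: [0.3962, 0.283, -0.0103]
tool_rot: [0.391, 0.591, -0.392, 0.587]
force: [0.3, 0.1, 0.4]
finger_gap: 0.589
```

Call:
step_arm:
  commands:
    - [0,0,0,0]
    - [0,0,0,0]
    - [0,0,0,0]
    - [0,0,0,0]
    - [0,0,0,0]
    - [0,0,0,0]
  jaw: 0.01

```text
t: 11.45
tcp_pos: [0.3978, 0.2836, -0.0092]
tool_rot: [0.392, 0.59, -0.39, 0.588]
force: [0.3, -0.4, 7.0]
finger_gap: 0.274
```

Call:
step_arm:
  commands:
    - [-0.005,0,0,0]
    - [-0.02,0,0,0]
    - [-0.04,0,0,0]
    - [-0.065,0,0,0]
    - [-0.09,0,0,0]
    - [-0.11,0,0,0]
    - [-0.11,0,0,0]

```text
t: 12.03
tcp_pos: [0.3998, 0.2841, 0.1042]
tool_rot: [0.394, 0.589, -0.388, 0.589]
force: [1.1, -0.2, -0.6]
finger_gap: 0.279
```

```bash
python3 wl.py blue .11 w11; python3 d.py .639 -.135 .1
```

```text
blue [0.4147 0.285  0.0579] px [281. 221.]
t 12.08 tcp [0.3988 0.2836 0.1025] F [ 0.3  0.1 -2.1] gap 0.271 yaw 22.8 down [ 0.002  0.005 -1.   ]
delta [0.0007 0.0589 0.479 ]
```

View pics/w11.png

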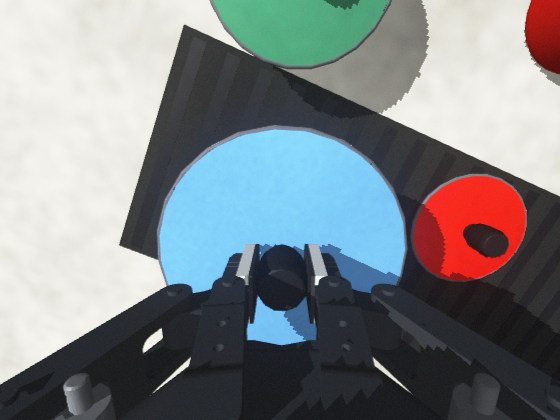

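Call:
step_arm:
  commands:
    - [0,0.002,0.014,0]
    - [0,0.005,0.036,0]
    - [0,0.008,0.064,0]
    - [0,0.012,0.094,0]
    - [0,0.015,0.124,0]
    - [0,0.019,0.154,0]
    - [0,0.023,0.184,0]
    - [0,0.027,0.214,0]

```text
t: 12.75
tcp_pos: [0.5055, 0.0955, 0.0999]
tool_rot: [0.392, 0.591, -0.39, 0.587]
force: [-0.1, 0.8, -0.9]
finger_gap: 0.274
```

```bash
python3 d.py .641 -.134 .1
```

```text
t 12.75 tcp [0.5055 0.0955 0.0999] F [-0.1  0.8 -0.9] gap 0.274 yaw 22.8 down [-0.003  0.006 -1.   ]
delta [-0.0017  0.0358  0.2642]
```

Call:
step_arm:
  commands:
    - [0,0.004,0.03,0]
    - [0,0.009,0.065,0]
    - [0,0.014,0.1,0]
    - [0,0.019,0.135,0]
    - [0,0.024,0.17,0]
    - [0,0.029,0.205,0]
    - [0,0.033,0.235,0]
    - [0,0.035,0.255,0]

```text
t: 13.42
tcp_pos: [0.637, -0.1288, 0.096]
tool_rot: [0.393, 0.591, -0.391, 0.586]
force: [0.1, -0.0, -1.5]
finger_gap: 0.272
```

Call:
step_arm:
  commands:
    - [0,0,0.006,0]
    - [0,0,0.008,0]
    - [0,0,0.008,0]

```text
t: 13.67
tcp_pos: [0.6382, -0.1354, 0.094]
tool_rot: [0.393, 0.593, -0.391, 0.584]
force: [-0.5, -0.3, -2.0]
finger_gap: 0.272
```

```bash
python3 d.py .641 -.134 .046; python3 - <<'E'
from h import *
for n in('wrist','scene'):cv2.imwrite(f'pics/{n}12.png',optics.snapshot(n)[:,:,::-1])
E
```

```text
t 13.67 tcp [ 0.6382 -0.1354  0.094 ] F [-0.5 -0.3 -2. ] gap 0.272 yaw 22.7 down [-0.009  0.008 -1.   ]
delta [0.048  0.0034 0.0003]
```

View pics/scene12.png

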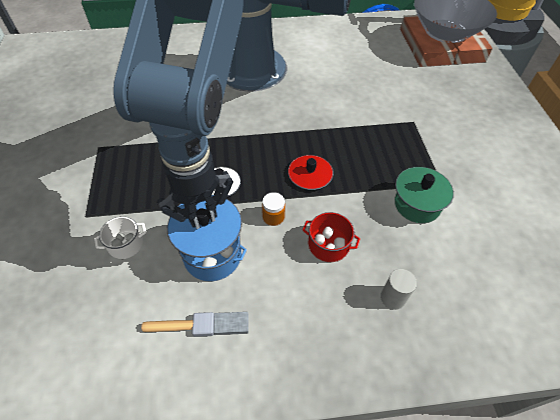

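Call:
step_arm:
  commands:
    - [0.008,0.003,0,0]
    - [0.02,0.0035,0,0]
    - [0.031,0.0035,0,0]
    - [0.039,0.0035,0,0]
    - [0.044,0.0035,0,0]
    - [0.047,0.0035,0,0]
    - [0.049,0.0035,0,0]
    - [0.049,0.0035,0,0]

```text
t: 14.43
tcp_pos: [0.6411, -0.1326, 0.0454]
tool_rot: [0.392, 0.593, -0.391, 0.585]
force: [-0.5, -0.6, -1.7]
finger_gap: 0.278
```

```bash
python3 d.py .641 -.134 .0435; python3 - <<'E'
from h import *
im=optics.snapshot('scene');a=cv2.resize(im[160:300,140:290],None,fx=4,fy=4,interpolation=2);cv2.imwrite('pics/s13.png',a[:,:,::-1])
E
```

```text
t 14.43 tcp [ 0.6411 -0.1326  0.0454] F [-0.5 -0.6 -1.7] gap 0.278 yaw 22.8 down [-0.008  0.008 -1.   ]
delta [ 0.0019 -0.0006  0.0013]
```

View pics/s13.png

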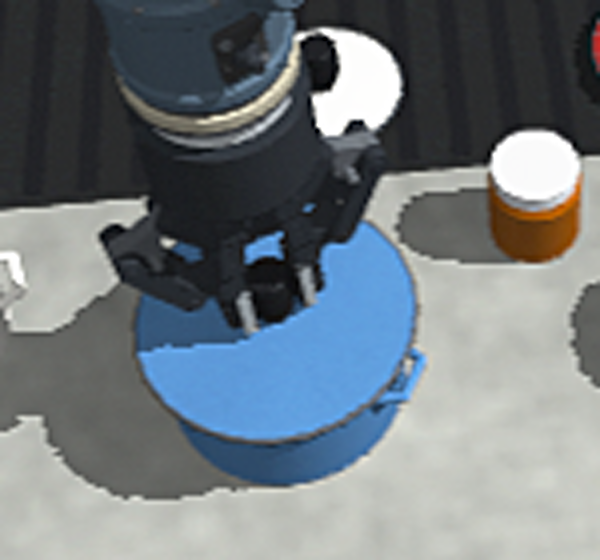

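Call:
step_arm:
  commands:
    - [0.001,0,0.001,0]
    - [0.002,0,0.001,0]
    - [0.0025,0,0.001,0]
    - [0.0025,0,0.001,0]
    - [0.0025,0,0.001,0]

```text
t: 14.9
tcp_pos: [0.6422, -0.134, 0.044]
tool_rot: [0.392, 0.592, -0.391, 0.586]
force: [-0.3, -0.5, 1.1]
finger_gap: 0.276
```

Call:
step_arm:
  commands:
    - [0.001,0,0,0]
    - [0.001,0,0,0]
    - [0.001,0,0,0]

```text
t: 15.15
tcp_pos: [0.6423, -0.134, 0.0438]
tool_rot: [0.392, 0.592, -0.391, 0.586]
force: [-2.6, 0.4, 5.3]
finger_gap: 0.278
```

Call:
step_arm:
  commands:
    - [0,0,0,0]
    - [0,0,0,0]
    - [0,0,0,0]
    - [0,0,0,0]
  jaw: 0.05

```text
t: 15.48
tcp_pos: [0.6422, -0.1339, 0.0435]
tool_rot: [0.392, 0.592, -0.391, 0.586]
force: [-0.5, -0.4, -0.5]
finger_gap: 0.585
```

Call:
step_arm:
  commands:
    - [-0.01,0,0,0]
    - [-0.03,0,0,0]
    - [-0.055,0,0,0]
    - [-0.07,0,0,0]
    - [-0.08,0,0,0]
    - [-0.08,0,0,0]

```text
t: 15.98
tcp_pos: [0.6446, -0.1351, 0.1267]
tool_rot: [0.393, 0.59, -0.39, 0.588]
force: [0.7, -0.0, -0.2]
finger_gap: 0.586
```

```bash
python3 wl.py blue .0675 w14; python3 d.py .45 -.109 .08; python3 - <<'E'
from h import *
im=optics.snapshot('scene');a=cv2.resize(im[160:300,140:290],None,fx=4,fy=4,interpolation=2);cv2.imwrite('pics/s14.png',a[:,:,::-1])
E
```

```text
blue [ 0.641  -0.135   0.0687] px [280. 208.]
t 16.03 tcp [ 0.6435 -0.1347  0.1249] F [ 1.  -0.3  0.3] gap 0.583 yaw 22.8 down [-0.004  0.006 -1.   ]
delta [ 0.0457 -0.1684 -0.0983]
```

View pics/s14.png

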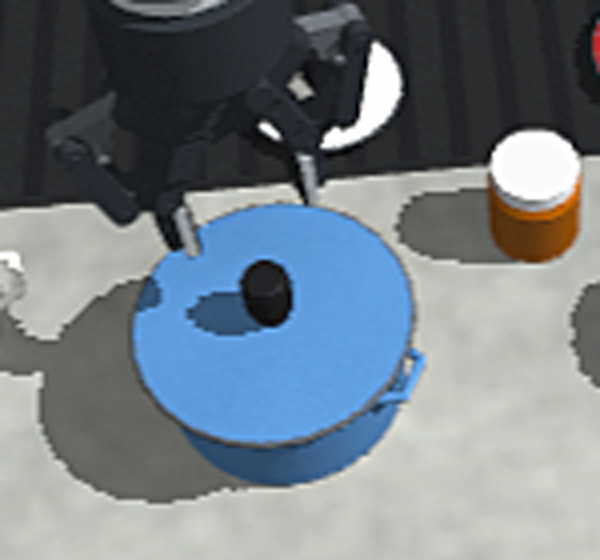

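Blue sits flat (0.641, -0.135). Next: white.

Call:
step_arm:
  commands:
    - [0,-0.022,-0.013,0]
    - [0.005,-0.052,-0.03,0]
    - [0.01,-0.082,-0.048,0]
    - [0.02,-0.112,-0.065,0]
    - [0.03,-0.14,-0.082,0]
    - [0.042,-0.16,-0.094,0]
    - [0.045,-0.168,-0.098,0]
    - [0.045,-0.168,-0.098,0]

```text
t: 16.75
tcp_pos: [0.4458, -0.1073, 0.0785]
tool_rot: [0.392, 0.594, -0.391, 0.583]
force: [1.1, -0.3, -0.8]
finger_gap: 0.586
```

```bash
python3 wl.py white .0145 w15 285 175; python3 d.py .45 -.109 -.009
```

```text
white [ 0.4515 -0.109   0.0452] px [287. 200.]
t 16.8 tcp [ 0.4491 -0.1087  0.0793] F [ 0.4 -0.1  0.8] gap 0.585 yaw 22.7 down [-0.007  0.007 -1.   ]
delta [0.0883 0.001  0.0014]
```

View pics/w15.png

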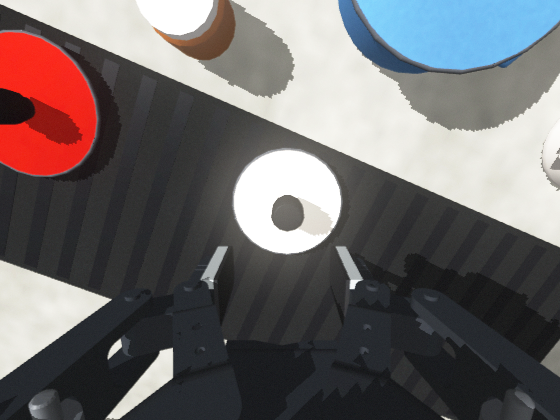

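Call:
step_arm:
  commands:
    - [0.025,0.001,0.001,0]
    - [0.05,0.001,0.001,0]
    - [0.07,0.001,0.001,0]
    - [0.082,0.001,0.001,0]
    - [0.087,0.001,0.001,0]
    - [0.088,0.001,0.001,0]
    - [0.088,0.001,0.001,0]

```text
t: 17.38
tcp_pos: [0.4516, -0.1093, -0.0087]
tool_rot: [0.392, 0.592, -0.391, 0.586]
force: [0.2, -0.5, -0.3]
finger_gap: 0.584
```

Call:
step_arm:
  commands:
    - [0,0,0,0]
    - [0,0,0,0]
    - [0,0,0,0]
    - [0,0,0,0]
    - [0,0,0,0]
    - [0,0,0,0]
  jaw: 0.01

```text
t: 17.88
tcp_pos: [0.4529, -0.1099, -0.0077]
tool_rot: [0.393, 0.59, -0.391, 0.587]
force: [0.6, 1.1, 6.3]
finger_gap: 0.273
```

Call:
step_arm:
  commands:
    - [-0.005,0,0,0]
    - [-0.02,0,0,0]
    - [-0.04,0,0,0]
    - [-0.065,0,0,0]
    - [-0.09,0,0,0]
    - [-0.11,0,0,0]
    - [-0.11,0,0,0]

```text
t: 18.47
tcp_pos: [0.455, -0.1113, 0.1057]
tool_rot: [0.393, 0.588, -0.39, 0.59]
force: [0.1, 0.2, 0.4]
finger_gap: 0.275
```

```bash
python3 wl.py white .11 w16 285 210; python3 d.py .591 -.321 .1
```

```text
white [ 0.4572 -0.1094  0.0401] px [277. 220.]
t 18.52 tcp [ 0.4541 -0.1109  0.1042] F [ 0.1 -0.5 -1.7] gap 0.272 yaw 22.7 down [ 0.002  0.003 -1.   ]
delta [0.0038 0.045  0.2467]
```

View pics/w16.png

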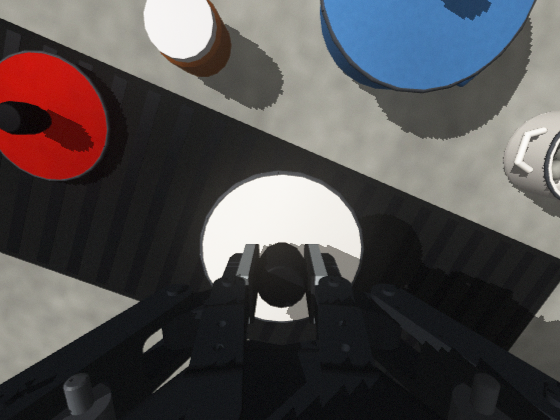

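Call:
step_arm:
  commands:
    - [0,0.003,0.014,0]
    - [0,0.007,0.04,0]
    - [0,0.013,0.07,0]
    - [0,0.019,0.105,0]
    - [0,0.025,0.14,0]
    - [0,0.032,0.175,0]
    - [0,0.038,0.205,0]
    - [0,0.043,0.23,0]

```text
t: 19.18
tcp_pos: [0.5827, -0.3081, 0.1017]
tool_rot: [0.393, 0.589, -0.391, 0.588]
force: [0.2, -0.8, -0.4]
finger_gap: 0.275
```

Call:
step_arm:
  commands:
    - [0,0.002,0.012,0]
    - [0,0.002,0.016,0]
    - [0,0.002,0.016,0]

```text
t: 19.43
tcp_pos: [0.5896, -0.3221, 0.0994]
tool_rot: [0.393, 0.591, -0.391, 0.586]
force: [-0.3, -0.0, -0.6]
finger_gap: 0.273
```

```bash
python3 d.py .592 -.321 .0355; python3 - <<'E'
from h import *
im=optics.snapshot('scene');a=cv2.resize(im[160:300,50:200],None,fx=4,fy=4,interpolation=2);cv2.imwrite('pics/s17.png',a[:,:,::-1])
E
```

```text
t 19.43 tcp [ 0.5896 -0.3221  0.0994] F [-0.3 -0.  -0.6] gap 0.273 yaw 22.6 down [-0.003  0.006 -1.   ]
delta [0.0639 0.0027 0.0003]
```

View pics/s17.png

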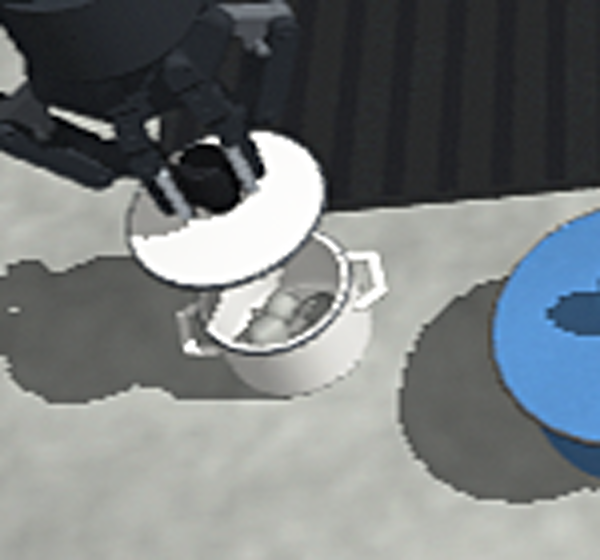

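Call:
step_arm:
  commands:
    - [0.012,0.002,0,0]
    - [0.028,0.0025,0,0]
    - [0.042,0.0025,0,0]
    - [0.052,0.0025,0,0]
    - [0.058,0.0025,0,0]
    - [0.062,0.0025,0,0]
    - [0.064,0.0025,0,0]
    - [0.064,0.0025,0,0]

```text
t: 20.15
tcp_pos: [0.5912, -0.3193, 0.0357]
tool_rot: [0.393, 0.591, -0.391, 0.586]
force: [0.2, 0.3, -0.9]
finger_gap: 0.273
```

```bash
python3 d.py .592 -.321 .033; python3 - <<'E'
from h import *
im=optics.snapshot('scene');a=cv2.resize(im[160:300,50:200],None,fx=4,fy=4,interpolation=2);cv2.imwrite('pics/s18.png',a[:,:,::-1])
E
```

```text
t 20.15 tcp [ 0.5912 -0.3193  0.0357] F [ 0.2  0.3 -0.9] gap 0.273 yaw 22.7 down [-0.004  0.007 -1.   ]
delta [0.0027 0.0001 0.0019]
```

View pics/s18.png

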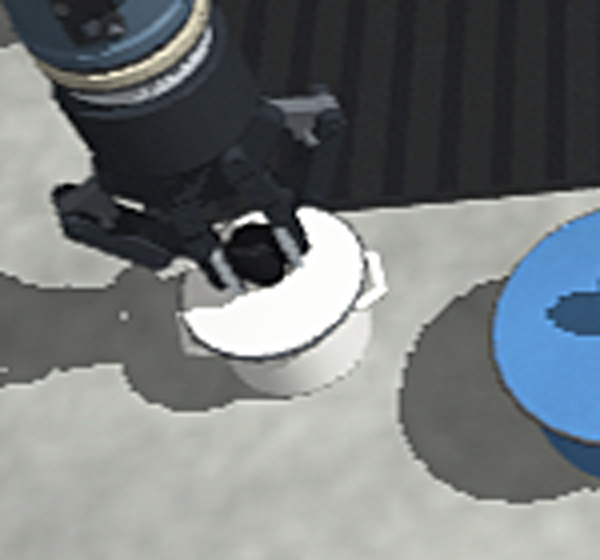

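Call:
step_arm:
  commands:
    - [0.0005,0,0.001,0]
    - [0.0015,0,0.0015,0]
    - [0.0025,0,0.0015,0]
    - [0.003,0,0.0015,0]
    - [0.003,0,0.0015,0]
    - [0.003,0,0.0015,0]

```text
t: 20.7
tcp_pos: [0.5922, -0.3213, 0.0335]
tool_rot: [0.393, 0.59, -0.391, 0.586]
force: [-0.3, 0.6, 1.2]
finger_gap: 0.274
```

Call:
step_arm:
  commands:
    - [0.001,0,0,0]
    - [0.001,0,0,0]
    - [0.001,0,0,0]

```text
t: 20.95
tcp_pos: [0.5923, -0.3213, 0.0334]
tool_rot: [0.393, 0.59, -0.391, 0.587]
force: [-0.5, 0.4, 5.2]
finger_gap: 0.274
```

Call:
step_arm:
  commands:
    - [0,0,0,0]
    - [0,0,0,0]
    - [0,0,0,0]
    - [0,0,0,0]
  jaw: 0.05

```text
t: 21.28
tcp_pos: [0.5922, -0.3212, 0.033]
tool_rot: [0.393, 0.59, -0.391, 0.586]
force: [0.8, -0.1, -0.3]
finger_gap: 0.587
```

Call:
step_arm:
  commands:
    - [-0.01,0,0,0]
    - [-0.03,0,0,0]
    - [-0.055,0,0,0]
    - [-0.07,0,0,0]
    - [-0.085,0,0,0]
    - [-0.085,0,0,0]

```text
t: 21.78
tcp_pos: [0.5947, -0.3234, 0.1224]
tool_rot: [0.393, 0.588, -0.391, 0.589]
force: [0.1, -1.0, 0.0]
finger_gap: 0.584
```

```bash
python3 wl.py white .0555 w19 282 170; python3 d.py .4425 .107 .11; python3 - <<'E'
from h import *
im=optics.snapshot('scene');a=cv2.resize(im[160:300,50:200],None,fx=4,fy=4,interpolation=2);cv2.imwrite('pics/s19.png',a[:,:,::-1])
E
```

```text
white [ 0.5917 -0.3213  0.0441] px [275. 206.]
t 21.83 tcp [ 0.5938 -0.3227  0.1205] F [ 0.8  0.4 -0.2] gap 0.584 yaw 22.7 down [ 0.001  0.003 -1.   ]
delta [ 0.0115  0.0259 -0.4548]
```

View pics/s19.png

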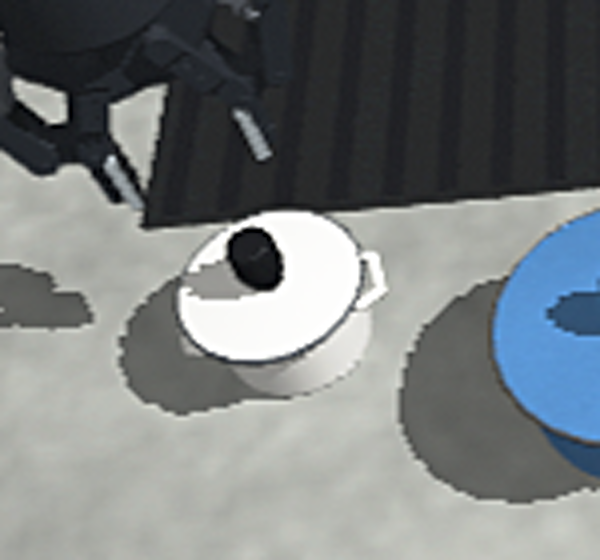

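View pics/w19.png

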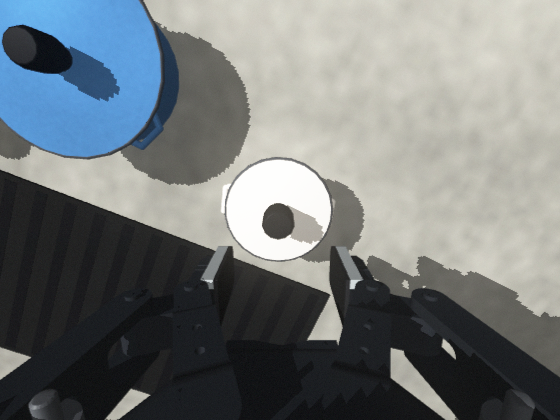

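White sits flat (0.592, -0.321). Last: red.

Call:
step_arm:
  commands:
    - [0,0.001,-0.02,0]
    - [0,0.003,-0.05,0]
    - [0,0.005,-0.085,0]
    - [0,0.007,-0.12,0]
    - [0,0.009,-0.155,0]
    - [0,0.011,-0.19,0]
    - [0,0.013,-0.225,0]
    - [0,0.015,-0.26,0]

```text
t: 22.55
tcp_pos: [0.5045, -0.0745, 0.1189]
tool_rot: [0.393, 0.591, -0.391, 0.586]
force: [0.3, 0.5, -0.4]
finger_gap: 0.587
```

```bash
python3 d.py .4425 .107 .08
```

```text
t 22.55 tcp [ 0.5045 -0.0745  0.1189] F [ 0.3  0.5 -0.4] gap 0.587 yaw 22.6 down [-0.004  0.006 -1.   ]
delta [ 0.0403  0.0126 -0.1911]
```

Call:
step_arm:
  commands:
    - [0,0.002,-0.03,0]
    - [0.005,0.005,-0.065,0]
    - [0.012,0.008,-0.1,0]
    - [0.022,0.01,-0.135,0]
    - [0.032,0.012,-0.165,0]
    - [0.04,0.0125,-0.184,0]
    - [0.04,0.0125,-0.191,0]
    - [0.04,0.0125,-0.191,0]

```text
t: 23.22
tcp_pos: [0.4404, 0.1081, 0.0794]
tool_rot: [0.392, 0.592, -0.391, 0.585]
force: [0.9, -0.2, 0.2]
finger_gap: 0.586
```

```bash
python3 wl.py red .0145 w20 285 175; python3 d.py .4425 .107 -.009
```

```text
red [0.4443 0.1081 0.0529] px [284. 201.]
t 23.27 tcp [0.4421 0.1071 0.0799] F [ 1.2 -0.5 -0.2] gap 0.583 yaw 22.7 down [-0.005  0.006 -1.   ]
delta [0.0889 0.0005 0.0009]
```

View pics/w20.png

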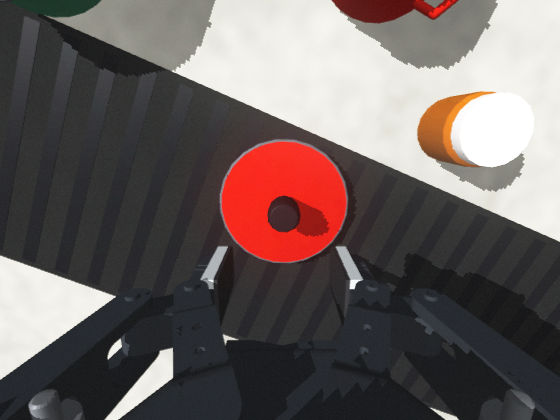

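Call:
step_arm:
  commands:
    - [0.025,0.001,0,0]
    - [0.05,0.001,0,0]
    - [0.07,0.001,0,0]
    - [0.082,0.001,0,0]
    - [0.087,0.001,0,0]
    - [0.0885,0.001,0,0]
    - [0.0885,0.001,0,0]

```text
t: 23.85
tcp_pos: [0.4435, 0.1071, -0.0085]
tool_rot: [0.393, 0.591, -0.391, 0.586]
force: [-0.1, 0.6, -0.3]
finger_gap: 0.588
```

Call:
step_arm:
  commands:
    - [0,0,0,0]
    - [0,0,0,0]
    - [0,0,0,0]
    - [0,0,0,0]
    - [0,0,0,0]
    - [0,0,0,0]
  jaw: 0.01

```text
t: 24.35
tcp_pos: [0.4447, 0.1068, -0.0075]
tool_rot: [0.393, 0.59, -0.391, 0.587]
force: [-1.1, -2.7, 6.1]
finger_gap: 0.274
```

Call:
step_arm:
  commands:
    - [-0.005,0,0,0]
    - [-0.02,0,0,0]
    - [-0.04,0,0,0]
    - [-0.065,0,0,0]
    - [-0.09,0,0,0]
    - [-0.11,0,0,0]
    - [-0.11,0,0,0]

```text
t: 24.93
tcp_pos: [0.4472, 0.1065, 0.1062]
tool_rot: [0.395, 0.588, -0.389, 0.589]
force: [0.6, -0.0, -0.1]
finger_gap: 0.276
```

```bash
python3 wl.py red .11 w21 285 180; python3 d.py .641 .115 .1
```

```text
red [0.4624 0.1114 0.0417] px [282. 219.]
t 24.98 tcp [0.4463 0.1065 0.1046] F [ 0.2 -0.3 -0.8] gap 0.273 yaw 22.7 down [ 0.004  0.005 -1.   ]
delta [0.0054 0.1829 0.0672]
```

View pics/w21.png

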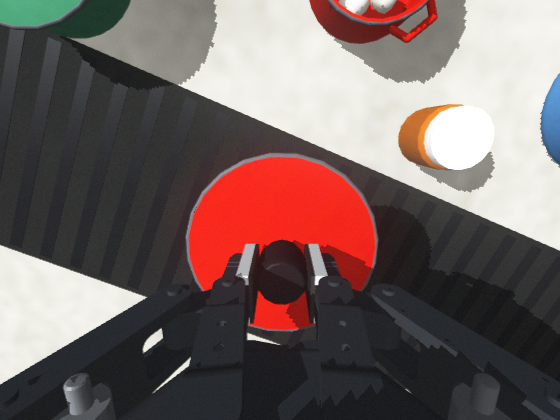

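Call:
step_arm:
  commands:
    - [0,0.015,0.005,0]
    - [0,0.04,0.015,0]
    - [0,0.07,0.026,0]
    - [0,0.1,0.037,0]
    - [0,0.13,0.048,0]
    - [0,0.157,0.058,0]
    - [0,0.175,0.065,0]
    - [0,0.183,0.0675,0]

```text
t: 25.65
tcp_pos: [0.6434, 0.1146, 0.1036]
tool_rot: [0.394, 0.588, -0.39, 0.589]
force: [-0.9, -0.1, -1.0]
finger_gap: 0.273
```

Call:
step_arm:
  commands:
    - [0,0,0,0]
    - [0,0,0,0]

```text
t: 25.82
tcp_pos: [0.6415, 0.1146, 0.1019]
tool_rot: [0.394, 0.59, -0.39, 0.587]
force: [-0.2, -0.1, -1.3]
finger_gap: 0.278
```

```bash
python3 d.py .6415 .1145 .0395; python3 - <<'E'
from h import *
im=optics.snapshot('scene');a=cv2.resize(im[150:290,260:410],None,fx=4,fy=4,interpolation=2);cv2.imwrite('pics/s22.png',a[:,:,::-1])
E
```

```text
t 25.82 tcp [0.6415 0.1146 0.1019] F [-0.2 -0.1 -1.3] gap 0.278 yaw 22.7 down [ 0.     0.005 -1.   ]
delta [ 0.0624 -0.0002  0.0004]
```

View pics/s22.png

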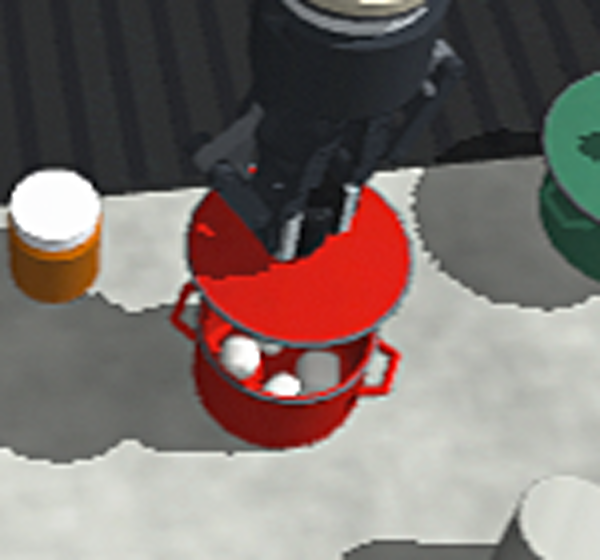

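Call:
step_arm:
  commands:
    - [0.012,0,0,0]
    - [0.027,0,0,0]
    - [0.041,0,0,0]
    - [0.05,0,0,0]
    - [0.056,0,0,0]
    - [0.06,0,0,0]
    - [0.062,0,0,0]
    - [0.062,0,0,0]

```text
t: 26.53
tcp_pos: [0.6407, 0.115, 0.04]
tool_rot: [0.393, 0.59, -0.39, 0.587]
force: [-0.6, -0.5, -1.7]
finger_gap: 0.276
```

```bash
python3 d.py .6415 .1145 .037; python3 - <<'E'
from h import *
im=optics.snapshot('scene');a=cv2.resize(im[150:290,260:410],None,fx=4,fy=4,interpolation=2);cv2.imwrite('pics/s23.png',a[:,:,::-1])
E
```

```text
t 26.53 tcp [0.6407 0.115  0.04  ] F [-0.6 -0.5 -1.7] gap 0.276 yaw 22.7 down [-0.001  0.005 -1.   ]
delta [0.003  0.0005 0.0008]
```

View pics/s23.png

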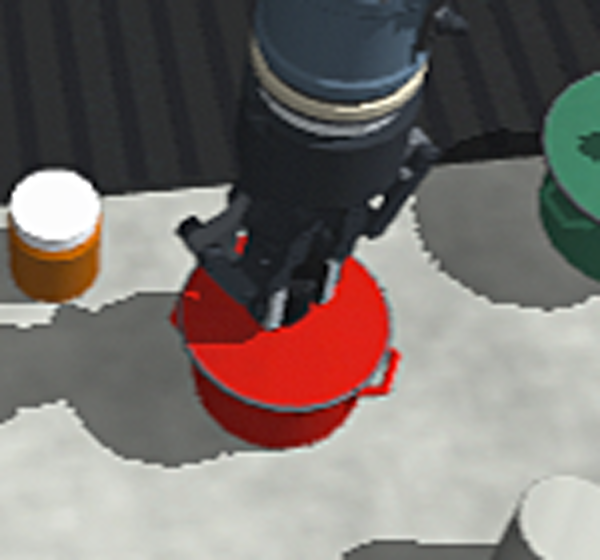

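Call:
step_arm:
  commands:
    - [0.001,0,0,0]
    - [0.002,0,0,0]
    - [0.003,0,0,0]
    - [0.0035,0,0,0]
    - [0.0035,0,0,0]
    - [0.0035,0,0,0]

```text
t: 27.08
tcp_pos: [0.6414, 0.1151, 0.0376]
tool_rot: [0.394, 0.589, -0.39, 0.588]
force: [-1.3, -0.4, 3.6]
finger_gap: 0.27
```

Call:
step_arm:
  commands:
    - [0.0005,0,0,0]
    - [0.0005,0,0,0]

```text
t: 27.25
tcp_pos: [0.6415, 0.1151, 0.0376]
tool_rot: [0.394, 0.589, -0.39, 0.588]
force: [-1.6, -0.2, 4.7]
finger_gap: 0.275
```

Call:
step_arm:
  commands:
    - [0,0,0,0]
    - [0,0,0,0]
    - [0,0,0,0]
    - [0,0,0,0]
  jaw: 0.05

```text
t: 27.58
tcp_pos: [0.6414, 0.115, 0.0373]
tool_rot: [0.394, 0.589, -0.39, 0.588]
force: [0.5, -0.1, -0.9]
finger_gap: 0.59
```

Call:
step_arm:
  commands:
    - [-0.01,0,0,0]
    - [-0.03,0,0,0]
    - [-0.055,0,0,0]
    - [-0.08,0,0,0]
    - [-0.1,0,0,0]
    - [-0.11,0,0,0]

```text
t: 28.08
tcp_pos: [0.6432, 0.1145, 0.1511]
tool_rot: [0.395, 0.588, -0.389, 0.589]
force: [0.5, -0.1, -0.5]
finger_gap: 0.587
```

```bash
python3 wl.py red .0595 w24; python3 d.py .45 .0 .16
```

```text
red [0.6417 0.1147 0.0529] px [281. 200.]
t 28.13 tcp [0.6438 0.1145 0.152 ] F [-0.3 -0.6  0.7] gap 0.589 yaw 22.7 down [ 0.009  0.005 -1.   ]
delta [-0.0103 -0.2229  0.0309]
```

Retreat over the mat for a clear final view.

Call:
step_arm:
  commands:
    - [0,-0.025,0.003,0]
    - [0,-0.06,0.008,0]
    - [0,-0.095,0.013,0]
    - [0,-0.13,0.018,0]
    - [0,-0.165,0.023,0]
    - [0,-0.2,0.028,0]
    - [0,-0.22,0.031,0]
    - [0,-0.22,0.031,0]

```text
t: 28.8
tcp_pos: [0.447, 0.0007, 0.1487]
tool_rot: [0.395, 0.589, -0.39, 0.587]
force: [0.1, -0.6, -1.3]
finger_gap: 0.587
```

```bash
python3 - <<'E'
from h import *
for n in('top','scene'):
    im=optics.snapshot(n);cv2.imwrite(f'pics/{n}25.png',im[:,:,::-1])
    p=optics.camera_params(n)
im=cv2.imread('pics/scene25.png');cv2.imwrite('pics/s25.png',cv2.resize(im[100:310,80:480],None,fx=2,fy=2,interpolation=2))
a=cv2.imread('pics/scene0.png').astype(int);d=(abs(a-im).max(2)>60)
print('jar/core change px', d[192:226,258:290].sum(), d[266:310,380:420].sum())
E
```

```text
jar/core change px 0 0
```

View pics/s25.png

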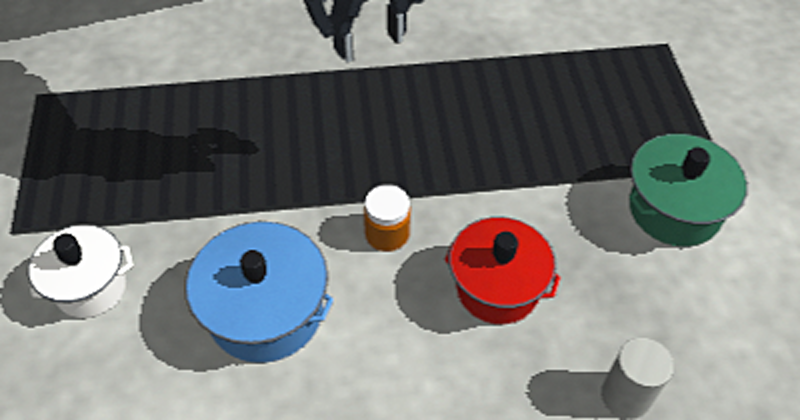

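View pics/top25.png

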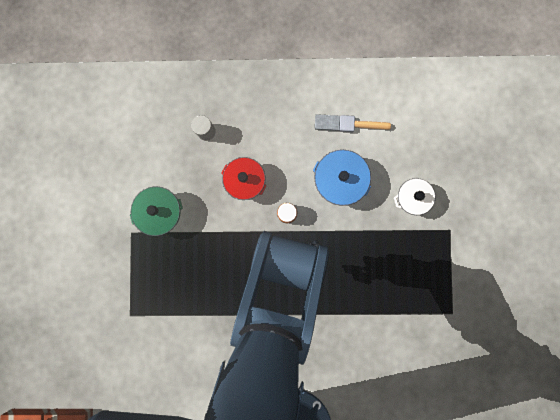

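All four lids lie on their pots: green (155,211), red (244,178), blue (343,177), white (416,196). A quick two-view fit will check flatness before I hand in.

```bash
python3 - <<'E'
from h import *
from m2 import m3
D={'top':{'white':(416,200),'red':(238,170),'green':(160,220),'blue':(335,190)},'scene':{'white':(122,240),'red':(331,235),'green':(421,200),'blue':(211,250)}}
D={'top':{'white':(410,205),'red':(235,185),'green':(145,220),'blue':(330,190)},'scene':{'white':(125,240),'red':(325,240),'green':(425,202),'blue':(205,250)}}
for n in D:
    im=cv2.imread(f'pics/{n}25.png')[:,:,::-1].copy();p=optics.camera_params(n)
    for c,u in D[n].items():
        m=mask(im,c);w=np.zeros_like(m);cv2.circle(w,u,45,1,-1);k,lab,st,ce=cv2.connectedComponentsWithStats(m*w)
        i=1+np.argmax(st[1:,4]);q=max(cv2.findContours((lab==i).astype(np.uint8),0,1)[0],key=len)[:,0].astype(float)
        print(n,c,robust(plane(p,q,H[c]+.0015)[:,:2],RO[c]+.008).round(4))
s=telemetry.sense();print(s['t'],abs(s['qd']).max())
E
```

```text
top white [ 0.604  -0.303   0.0539]
top red [0.6401 0.1142 0.0518]
top green [0.5588 0.3379 0.059 ]
top blue [ 0.6387 -0.1362  0.0672]
scene white [ 0.6138 -0.3164  0.058 ]
scene red [0.6402 0.1149 0.0524]
scene green [0.559  0.3392 0.0595]
scene blue [ 0.6384 -0.1361  0.068 ]
28.9 0.0517452265403146
```

```bash
python3 -c "
from station import manip
print(manip.sign_off())"
```

```text
the job is handed in; nothing more can be done
None
```

All four lids are on their own pots and the job is handed in, at about 29 s of robot time. Each lid was lowered by its knob until the wrist felt about 5 N, then released.

**First grasp missed:** on the green lid the jaws closed above the knob. Two camera views showed the fingertips about 41 mm behind the reported TCP. I went by the cameras from then on; the missed grasp did not move the lid.

**Final checks:**
- **Green, blue and red:** the two-view circle fits put the lid centres within about 2 mm of their pot centres, with brim sizes matching rim height. All three look flat in the pictures.
- **White:** the final two-view fit failed, with a radius of 54–58 mm against 46 mm, probably because it picked up the pale bench. For this lid I rely on the wrist view after release, which put it at (0.592, -0.321) over a pot at about (0.590, -0.321), and on the pictures, where it looks flat.
- **Jar and core:** no pixel changes around either one between the first and last scene views.
- **Pots:** I did not measure them again after lidding. They look unmoved in the last pictures.

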